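Show the blue glaze test tile to the inspection camera

TASK

Pick the blue glaze test tile off the ware board and hold it up in the air in front of the inspection camera: upright plate 150 mm from the lens and centred on it, front (the side with the longer run of foot) squarely facing the lens and the tile the right way up in the camera's picture, leaning back as much as the camera looks down. Finish while still holding it there, motionless and touching nothing but the gripper; leave the other two tiles, the cup and the jar where they stand and do not knock the camera.

Things in the scene. Friction and masses are not known exactly. Their poses are not given: they have to be found in the camera images.
- blue_tile_plate (a point): Centre of the plate of the blue L-shaped clay test tile (30 g), 35 mm above its underside. x: its width, 34 mm; z: up, 61 mm high; -y: the way its front faces, at first roughly to the robot. Foot under 14 mm high, 26 mm out in front of the plate and 8 mm behind. The 9 mm thick plate above it can be gripped from above by its side edges (34 mm apart along x), leaving the front in view.
- rust_tile_plate (a point): centre of the upright plate of the rust-red glaze test tile. Same shape and axes as the blue tile; stands on the same board, to be left alone. The three tiles stand in a row about 85 mm apart, side by side, in any order.
- green_tile_plate (a point): centre of the upright plate of the blue-green (teal) glaze test tile. Same shape and axes as the blue tile; stands on the same board, to be left alone.
- ware_board: Fixed plywood board, 110 mm (its x) x 270 mm (its y) and 12 mm high, on the table; origin at the centre of its underside.
- lens (a point): Centre of the front glass of the inspection camera: grey barrel with a black and white ring light, 56 mm across, on a steel column. Camera head's axes: it looks along -x; z is up in its picture, y across it. It looks 6 to 23 degrees below level, 0.21 to 0.29 m above the table, and stays as set unless knocked.
- camera_stand: Camera stand, fixed to the table; round foot 110 mm across, vertical steel column 18 mm thick and 0.35 m high. Origin at the centre of the foot's underside. The lens reaches out about 126 mm from the column along its -x.
- cup_center (a point): Centre, half-way up, of the unglazed pinkish clay cup, 65 mm across and 59 mm high; a bystander.
- jar_center (a point): Centre, half-way up, of the pale screw-capped underglaze jar, 54 mm across and 82 mm high; a bystander.

How it is judged:
On the way:
1. the blue tile is lifted off the board, held in the gripper (height (world z) of blue_tile_plate above 0.09 m and contact force between blue_tile and the fingers above 0.5 N and contact force between blue_tile and ware_board below 0.1 N), for 0.2 s.
At the end, for the whole second after the job is handed in: The blue tile is held still in the gripper, front to the lens and right way up, plate centre 120 to 180 mm out from the lens and within 20 mm of its axis each way, axes within 10 degrees of the camera's, over 100 mm above the table, not touching the camera (x of blue_tile_plate in the frame of lens between -0.18 and -0.12 m and y of blue_tile_plate in the frame of lens between -0.02 and 0.02 m and z of blue_tile_plate in the frame of lens between -0.02 and 0.02 m and angle between the x axis of blue_tile_plate and the y axis of lens, either way round below 0.17 rad and angle between the z axis of blue_tile_plate and the z axis of lens, either way round below 0.17 rad and y of lens in the frame of blue_tile_plate below -0.08 m and angle between blue_tile_plate's own z axis and vertical below 1 rad and height (world z) of blue_tile_plate above 0.1 m and contact force between blue_tile and the fingers above 0.5 N and contact force between blue_tile and camera_stand below 0.1 N and linear speed of blue_tile below 0.02 m/s and angular speed of blue_tile below 0.1 rad/s); the arm keeps its last pose, push and grip.
It fails at once if another tile, the cup or the jar is moved more than 15 mm (distance of any of rust_tile_plate, green_tile_plate, cup_center, jar_center from where it was at the start of the episode above 0.015 m).
It fails at once if the camera is knocked out of its place (lens moved more than 8 mm) (distance of lens from where it was at the start of the episode above 0.008 m).
It also fails if it takes over 35 s, if anything falls off the work surface, if the arm or the gripper's body presses on something with over 40 N, if the wrist force passes 120 N, or if a joint passes its speed limit or range.

ROBOT

A 6-joint arm with a two-finger parallel gripper is mounted at the origin on a cart in front of the work surface, level with it; the furniture and walls round the work are solid. World frame = base frame: x ahead of the robot, y to its left, z up, the work surface at z = 0. Lengths are in m, angles in rad, forces in N, time in s.
With the tool pointing down it reaches from about 0.25 to 0.725 m from the base axis. Payload 4 kg.
Tool frame: the origin (TCP) lies midway between the tips of the shut fingers; the grasp point (between the pads) lies 19 mm behind it; z points along the fingers, y is the line along which they close (so a half turn about z gives the same grasp; the last joint's range is limited). The gripper opens to 85 mm and grips with 20 to 120 N. Pads are 22 mm wide; open, the fingers measure 114 mm over their backs; the gripper's body (76 mm by 85 mm) begins 54 mm behind the grasp point. The pads swing forward as they close: fully open they stand 13 mm farther back than shut.
Start: joints at [-1.336, 0.241, 0.005, 1.335, 0, 1.571], TCP at [0.116, -0.486, 0.231] pointing down, gripper open.
Joint ranges: [-2.72, 2.72], [-1.05, 1.87], [-1.09, 1.28], [-1.99, 2.15], [-1.42, 1.44], [-3.14, 3.14]. Speed limits (rad/s): [2.79, 2.79, 3.14, 3.14, 3.14, 3.14].

INTERFACE

Orientations are given as a unit quaternion [x, y, z, w].
In Python, from workcell import monitor, vision, job gives the robot as it stands.
- The arm moves only by the tool move_arm, never from a script. Its argument "moves" is a list that holds one entry, the list of rows, each a list of 5 numbers: the shift along the world's x, y, z in m, then the turn about the world's z in degrees, then the opening in per cent of the stroke, from 0 (shut) to 100 (fully open). In form: [[[x, y, z, turn, gripper], ...]]. A call has 1 to 5 rows; each row is the pose to reach, as a shift and turn from the pose commanded when the call began; what a row does not reach only later rows make up. A row lasts 1/8 s, in which the tool goes at most 62.5 mm and 10.7 degrees, less where a joint would pass 70% of its speed; a pose out of reach is approached as far as the arm can. A call with a gripper value outside its range is refused whole. The fingers move at their own pace and stop on an object; the grip force is fixed at half the most. Time passes only in rows, so rows that repeat a pose let the fingers close. It gives the time, the measured TCP pose, the force, the opening and the grip force at its end, in the units of the state.
- monitor.get_obs(): the state, without advancing time (a new reading comes with each control period).
- vision.camera(name): name is "side" or "top" or "wrist"; returns a dict with "color" (420x560x3 uint8, red, green, blue), "camera_matrix" (3x3 intrinsics, pixels), "eye" and "attitude" of the camera in the world; the wrist camera has in their place "hand_eye" (4x4, takes a point from camera to tool coordinates, whose origin is the TCP and whose axes are the flange's). Camera axes: x right, y up, looking along -z (the intrinsics and any distortion apply to the point x, -y, -z); pixel columns grow to the right and rows downward; lengths in m; the calibration is good to about 2 mm. The wrist camera is an equidistant fisheye: a pixel r from the principal point sees the ray r / f radians off the axis. A picture is of the moment at which its call begins: read the wrist's pose just before it. There is no depth.
- job.job_done(): hands the job in; it is judged then, once.
The state is a dict: "clock": time; "joint_pos": joint angles; "joint_vel": joint speeds; "tau": joint torques, N m; "eef_pos": TCP position; "tool_rot": TCP orientation; "ft_force": force on the tool from outside, world axes, zero at the start; "ft_torque": the same for the moment, N m; "grip_width": finger opening in m; "grasp_force": force on a finger pad.
Only numpy, scipy, OpenCV 4.12 (cv2) and the standard library are available. Lean on these libraries where they do the work, as an engineer would, in place of code of your own. Each camera call takes 0.05 s, during which the arm holds its last target. There are 200 camera calls.

## Working session

There is one attempt and no reset: what is moved stays moved. The work goes in short steps, Python scripts to look and compute and a tool call to move; the robot and the scene stay as the last step left them, time stands still between calls to the robot, and variables do not carry over. Pictures are saved under pics/ and viewed, at most 10 in all, crops included, and the job is handed in when it is done.

Besides the shell and the picture viewer there is one more tool, called after "Emit:" as a command line: name --argument value ..., lists and objects as JSON in quotes. move_arm: Moves the arm, as the interface text tells. Its arguments: {"type":"object","properties":{"moves":{"type":"array","items":{"type":"array","items":{"type":"array","items":{"type":"number"}}}}},"required":["moves"]}

```bash
mkdir -p pics; cat > h.py <<'E'
import numpy as np,cv2,sys
from workcell import monitor,vision,job
from scipy.spatial.transform import Rotation as R
E
python3 - <<'E'
from h import *
import pickle
o=monitor.get_obs();print(o['clock'],o['eef_pos'],o['tool_rot'])
d={n:vision.camera(n) for n in['side','top','wrist']}
pickle.dump((o,d),open('a.pkl','wb'))
for n in d:
  cv2.imwrite(f'pics/{n}0.png',d[n]['color'][:,:,::-1]); print(n,[(k,v) for k,v in d[n].items() if k!='color'])
E
```

```text
0.0 [ 0.11618745 -0.48564039  0.23039132] [ 9.93114466e-01  1.17143098e-01 -1.18907807e-04 -1.06685105e-03]
side [('camera_matrix', array([[438.01787616,   0.        , 277.08927978],
       [  0.        , 438.01787616, 215.52778489],
       [  0.        ,   0.        ,   1.        ]])), ('eye', array([ 0.61731875, -0.63900714,  0.82387477])), ('attitude', array([0.40155389, 0.01448063, 0.03262806, 0.91513944]))]
top [('camera_matrix', array([[423.62551181,   0.        , 275.74541241],
       [  0.        , 423.62551181, 211.17743425],
       [  0.        ,   0.        ,   1.        ]])), ('eye', array([0.37994464, 0.10704179, 1.04777117])), ('attitude', array([ 0.07674463, -0.07912438, -0.70073526,  0.70485437]))]
wrist [('camera_matrix', array([[325.1922621 ,   0.        , 281.90874312],
       [  0.        , 325.1922621 , 207.26192729],
       [  0.        ,   0.        ,   1.        ]])), ('hand_eye', array([[ 8.25583248e-04,  9.51080500e-01,  3.08942067e-01,
         8.10309762e-02],
       [ 9.99999587e-01, -6.67721185e-04, -6.16705621e-04,
         5.59690414e-04],
       [-3.80249527e-04,  3.08942449e-01, -9.51080658e-01,
        -1.42352983e-01],
       [ 0.00000000e+00,  0.00000000e+00,  0.00000000e+00,
         1.00000000e+00]]))]
```

View pics/side0.png

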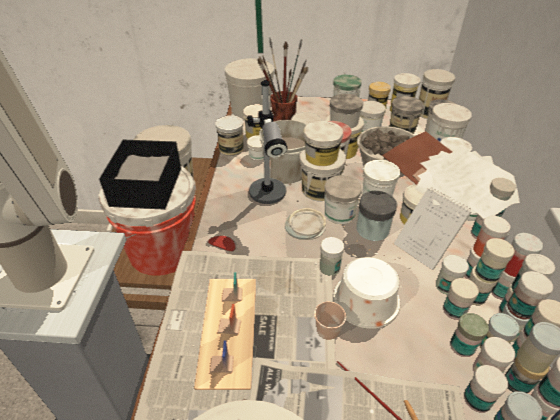

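View pics/top0.png

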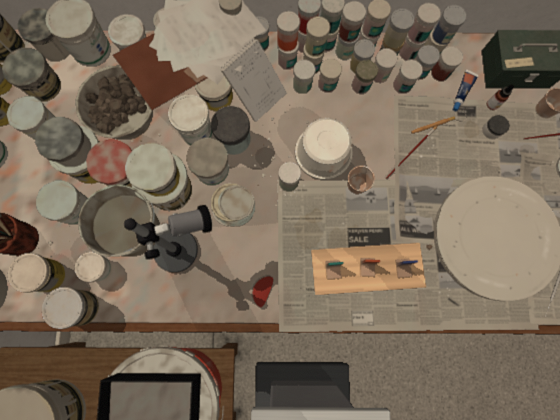

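The side view shows the board with the tiles: teal (236,285), rust (233,318), blue (226,352). The camera stand is at (267,190) with its lens near (276,147), and the cup at (330,320). In the top view the tiles are at (335,265), (370,265) and (405,265), blue rightmost. The camera head runs from (150,235) to (210,220), so it looks along about world -y.

```bash
cat >> h.py <<'E'
def ray(c,u,v):
  K=c['camera_matrix'];d=np.array([(u-K[0,2])/K[0,0],-(v-K[1,2])/K[1,1],-1]);return c['eye'],R.from_quat(c['attitude']).apply(d)
def onz(c,u,v,z):
  e,d=ray(c,u,v);return e+d*(z-e[2])/d[2]
def tri(a,b):
  (e1,d1),(e2,d2)=a,b
  s=np.linalg.lstsq(np.c_[d1,-d2],e2-e1,rcond=None)[0];p,q=e1+d1*s[0],e2+d2*s[1]
  return (p+q)/2,np.linalg.norm(p-q)
def mask(rgb,lo,hi,smin=70,vmin=25):
  h=cv2.cvtColor(rgb,cv2.COLOR_RGB2HSV);return cv2.inRange(h,(lo,smin,vmin),(hi,255,255))
E
python3 - <<'E'
from h import *
import pickle
o,d=pickle.load(open('a.pkl','rb'))
s,t=d['side'],d['top']
def crop(c,x,y,w,h,k): return cv2.resize(c['color'][y:y+h,x:x+w,::-1],None,fx=k,fy=k,interpolation=cv2.INTER_CUBIC)
cv2.imwrite('pics/c1.png',np.hstack([crop(s,225,70,80,140,4),crop(t,120,190,110,140,4)]))
cv2.imwrite('pics/c2.png',np.hstack([crop(s,190,262,80,130,4),crop(t,305,235,120,130,4)]))
for n,u,v in [('tealtop',335,265),('rust',370,265),('blue',405,265)]: print(n,onz(t,u,v,.06))
for n,u,v in [('c',312,249),('c',420,244),('c',425,287),('c',316,294)]: print(n,onz(t,u,v,.012))
print('cup',onz(t,360,180,.059),'foot',onz(t,178,252,0.01),'jar?',onz(t,289,175,.082),onz(s,332,244,.082))
E
```

```text
tealtop [ 0.47438327 -0.03414238  0.06      ]
rust [ 0.47485536 -0.11558131  0.06      ]
blue [ 0.47532776 -0.19707377  0.06      ]
c [0.51783232 0.01456143 0.012     ]
c [ 0.53180917 -0.25206762  0.012     ]
c [ 0.42733688 -0.25690601  0.012     ]
c [0.40930092 0.00640059 0.012     ]
cup [ 0.68105997 -0.10038352  0.059     ] foot [0.5087394 0.3436027 0.01     ] jar? [0.6853515  0.07326579 0.082     ] [0.69453993 0.07635441 0.082     ]
```

View pics/c1.png

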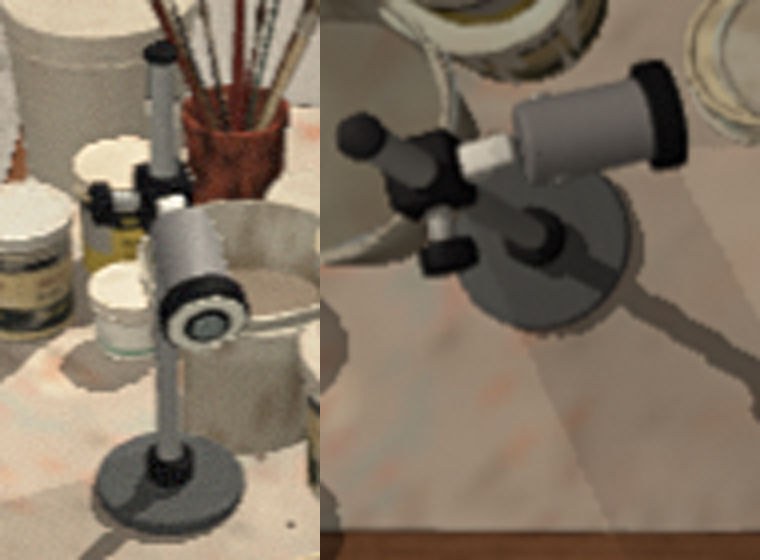

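View pics/c2.png

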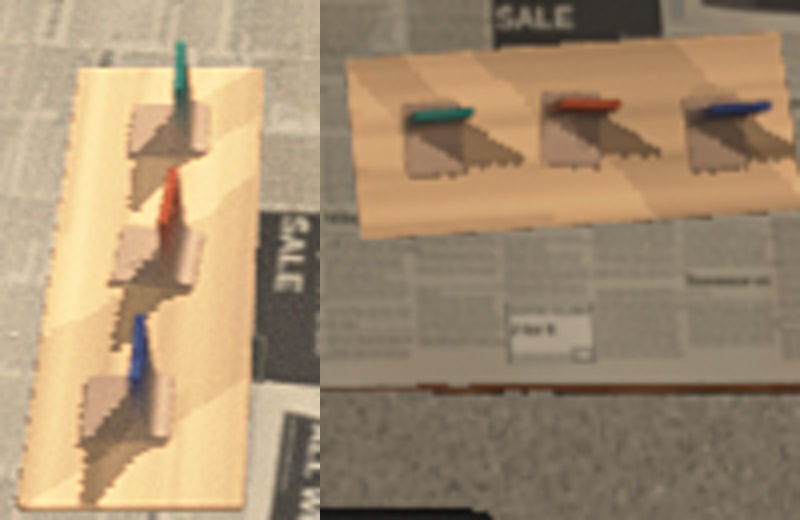

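The crops show the lens glass at about (276.8,151.3) in the side view and the barrel axis in both views. The blue plate's top edge in the top view runs from (401,263) to (417.5,261), with the foot toward the robot.

```bash
python3 - <<'E'
from h import *
import pickle
o,d=pickle.load(open('a.pkl','rb'))
s,t=d['side'],d['top']
S=lambda x,y:(225+x/4,70+y/4); T=lambda x,y:(120+(x-320)/4,190+y/4)
for tx,ty in[(672,116),(680,116)]: print('lens',tri(ray(s,*S(207,325)),ray(t,*T(tx,ty))))
def plane(c,a,b): n=np.cross(ray(c,*a)[1],ray(c,*b)[1]);return n/np.linalg.norm(n)
nt=plane(t,T(528,143),T(646,125))
for a,b in[((186,230),(194,283)),((186,230),(206,325)),((194,283),(207,325))]:
  x=np.cross(nt,plane(s,S(*a),S(*b)));x/=np.linalg.norm(x);x*=-np.sign(x[1]);print('look',x,'down',np.degrees(np.arcsin(-x[2])),'az',np.degrees(np.arctan2(x[1],x[0])))
f=[onz(s,*S(170,480),.008),onz(t,*T(545,250),.008)];print('foot',f)
for z in(.07,.073): 
  a,b=onz(t,401.2,263,z),onz(t,417.5,261.3,z);print(a,b,np.linalg.norm(a-b),np.degrees(np.arctan2(*(b-a)[[1,0]])))
print(R.from_quat(o['tool_rot']).as_matrix())
E
```

```text
lens (array([0.5510079 , 0.23995661, 0.22245042]), np.float64(0.005063491940775973))
lens (array([0.55089968, 0.23566229, 0.22522173]), np.float64(0.005933827856006779))
look [ 0.1585001  -0.98730523  0.01030007] down -0.5901607538430496 az -80.87966459224722
look [ 0.24957928 -0.82512733 -0.50682845] down 30.452804541456217 az -73.17081708847927
look [-0.15092258 -0.35848538  0.92125491] down -67.11023615127196 az -112.83112433711403
foot [array([0.51781422, 0.35390626, 0.008     ]), array([0.50772894, 0.3482895 , 0.008     ])]
[ 0.47890685 -0.18550772  0.07      ] [ 0.4830401  -0.22339601  0.07      ] 0.03811307303872878 -83.77419666831307
[ 0.47860322 -0.18461012  0.073     ] [ 0.48272379 -0.22238216  0.073     ] 0.03799613441037971 -83.77419666831304
[[ 9.72554961e-01  2.32672756e-01 -4.86126599e-04]
 [ 2.32673263e-01 -9.72552713e-01  2.09115196e-03]
 [ 1.37703463e-05 -2.14686887e-03 -9.99997695e-01]]
```

Emit:
move_arm --moves '[[[0.045, 0.045, 0.01, 8, 100], [0.09, 0.09, 0.02, 17, 100], [0.13, 0.13, 0.02, 25, 100], [0.17, 0.17, 0.02, 34, 100], [0.21, 0.21, 0.02, 42, 100]]]'

```text
clock: 0.78
eef_pos: [0.3273, -0.2748, 0.2513]
tool_rot: [0.884, 0.467, 0.0, 0.0]
ft_force: [0.6, -1.4, -0.6]
grip_width: 0.0856
grasp_force: 0.0
```

Emit:
move_arm --moves '[[[0.04, 0.045, 0, 8, 100], [0.08, 0.09, 0, 16, 100], [0.125, 0.14, 0, 25, 100], [0.17, 0.19, 0, 34, 100], [0.21, 0.24, 0, 34, 100]]]'

```text
clock: 1.4
eef_pos: [0.5304, -0.0432, 0.251]
tool_rot: [0.71, 0.704, -0.0, 0.0]
ft_force: [1.8, -0.8, 0.5]
grip_width: 0.0853
grasp_force: 0.0
```

Emit:
move_arm --moves '[[[0, 0, 0, 0, 100], [0, 0, 0, 0, 100]]]'

```text
clock: 1.65
eef_pos: [0.5288, -0.0447, 0.2507]
tool_rot: [0.71, 0.704, -0.001, -0.001]
ft_force: [0.2, 0.5, 1.1]
grip_width: 0.0857
grasp_force: 0.0
```

```bash
python3 - <<'E'
from h import *
import pickle
o=monitor.get_obs();w=vision.camera('wrist');pickle.dump((o,w),open('b.pkl','wb'))
print(o['clock'],o['eef_pos'],o['joint_pos'],R.from_quat(o['tool_rot']).as_matrix()[:,0])
cv2.imwrite('pics/w1.png',w['color'][:,:,::-1])
E
```

```text
1.65 [ 0.52883572 -0.04470904  0.25066022] [-8.41052585e-02  2.96487243e-01  1.30144553e-01  1.40624035e+00
 -4.13697330e-04  1.49540700e+00] [ 8.71519649e-03  9.99961983e-01 -2.77950424e-04]
```

View pics/w1.png

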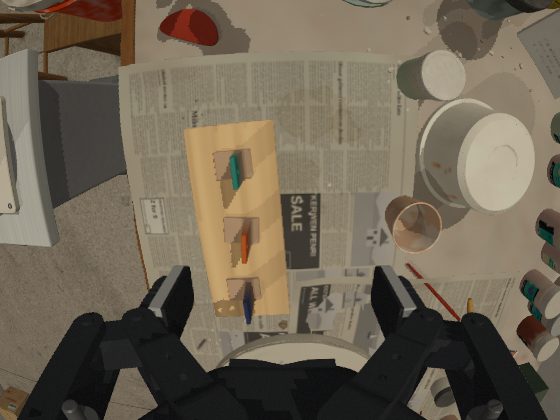

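The wrist view looks back over the gripper. The blue tile is at (248,303), rust (244,243), teal (235,172), cup (413,222) and jar (435,75). The lens is out of view past the top edge, so I'll turn the tool to put the lens at the side of the picture.

Emit:
move_arm --moves '[[[-0.01, 0.02, 0, -10, 100], [-0.02, 0.04, 0, -20, 100], [-0.03, 0.06, 0, -30, 100], [-0.04, 0.08, 0, -40, 100], [-0.05, 0.11, 0, -50, 100]]]'

```text
clock: 2.33
eef_pos: [0.4784, 0.0636, 0.2517]
tool_rot: [0.943, 0.333, 0.0, 0.0]
ft_force: [0.0, 0.1, -0.3]
grip_width: 0.0854
grasp_force: 0.0
```

Emit:
move_arm --moves '[[[0, 0.01, 0, -10, 100], [0, 0.02, 0, -20, 100], [0, 0.02, 0, -28, 100], [0, 0.02, 0, -38, 100], [0, 0.02, 0, -38, 100]]]'

```text
clock: 2.95
eef_pos: [0.4818, 0.0432, 0.2517]
tool_rot: [0.999, 0.036, -0.001, -0.015]
ft_force: [-0.2, -0.1, -0.2]
grip_width: 0.0855
grasp_force: 0.0
```

```bash
python3 - <<'E'
from h import *
import pickle
o=monitor.get_obs();w=vision.camera('wrist');pickle.dump((o,w),open('c.pkl','wb'))
print(o['clock'],o['eef_pos'],R.from_quat(o['tool_rot']).as_matrix()[:,0])
K=w['camera_matrix'];M=np.eye(4);M[:3,:3]=R.from_quat(o['tool_rot']).as_matrix();M[:3,3]=o['eef_pos']
C=M@w['hand_eye'];p=C[:3,:3].T@(np.array([.551,.238,.223])-C[:3,3]);q=np.array([p[0],-p[1],-p[2]])
th=np.arctan2(np.hypot(q[0],q[1]),q[2]);print(C[:3,3],np.degrees(th),K[0,2]+K[0,0]*th*q[0]/np.hypot(*q[:2]),K[1,2]+K[0,0]*th*q[1]/np.hypot(*q[:2]))
cv2.imwrite('pics/w2.png',w['color'][:,:,::-1])
E
```

```text
2.95 [0.48178372 0.0432074  0.25166991] [ 9.97430791e-01  7.16347242e-02 -5.32953564e-04]
[0.56308285 0.0444089  0.39391356] 49.6446503747765 11.997508453960165 126.38837901368188
```

View pics/w2.png

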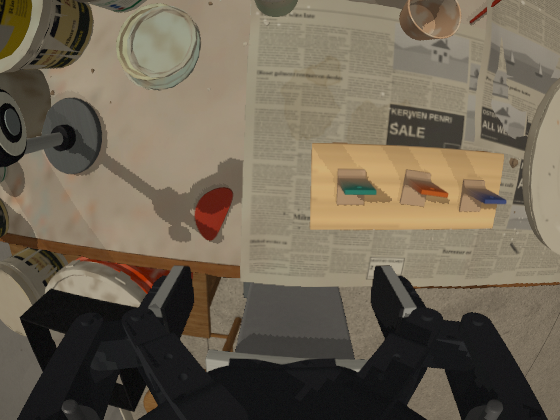

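The lens ring is at the left edge (10,120), slightly cut off, and the stand's foot is at (75,135). The TCP stopped short in y, so I'll check the joints and shift.

```bash
python3 - <<'E'
from h import *
o=monitor.get_obs();print(o['clock'],o['eef_pos'],o['tool_rot'],o['joint_pos'],o['joint_vel'],o['ft_force'],o['tau'])
E
```

```text
3.0 [0.48182934 0.04433115 0.25167167] [ 9.99203405e-01  3.67826663e-02 -7.95373434e-04 -1.54582785e-02] [0.07233334 0.20078333 0.00663442 1.37713885 0.03095479 3.14032764] [ 0.03675514  0.00563887  0.00673501 -0.00163424  0.0057933   0.00063406] [-0.88299451  0.73751697 -0.13847506] [-5.14193885e-01 -3.54033637e+01  2.54560250e+01 -1.58343690e-03
  3.79132479e-02 -8.95141693e-04]
```

Emit:
move_arm --moves '[[[0, 0.02, 0, 0, 100], [0, 0.04, 0, 0, 100], [0, 0.04, 0, 0, 100]]]'

```text
clock: 3.38
eef_pos: [0.4845, 0.0672, 0.2513]
tool_rot: [0.998, 0.055, -0.002, -0.024]
ft_force: [-1.2, -0.1, -0.1]
grip_width: 0.0853
grasp_force: 0.0
```

```bash
cat >> h.py <<'E'
def campose(o,w):
  M=np.eye(4);M[:3,:3]=R.from_quat(o['tool_rot']).as_matrix();M[:3,3]=o['eef_pos'];return M@w['hand_eye']
def wrays(o,w,uv):
  K=w['camera_matrix'];C=campose(o,w);v=np.atleast_2d(uv)-K[:2,2];r=np.hypot(*v.T);th=r/K[0,0]
  d=np.c_[np.sin(th)*v[:,0]/r,-np.sin(th)*v[:,1]/r,-np.cos(th)];return C[:3,3],d@C[:3,:3].T
E
python3 - <<'E'
from h import *
import pickle
o=monitor.get_obs();w=vision.camera('wrist');pickle.dump((o,w),open('d.pkl','wb'))
print(o['clock'],o['eef_pos'],o['tool_rot'],o['joint_pos'])
cv2.imwrite('pics/w3.png',cv2.resize(w['color'][60:200,0:140,::-1],None,fx=4,fy=4,interpolation=cv2.INTER_CUBIC))
E
```

```text
3.375 [0.48448332 0.06723025 0.25126502] [ 0.99822407  0.05453409 -0.00184097 -0.02390314] [0.1081472  0.21176488 0.0189109  1.3790602  0.04793942 3.14055934]
```

View pics/w3.png

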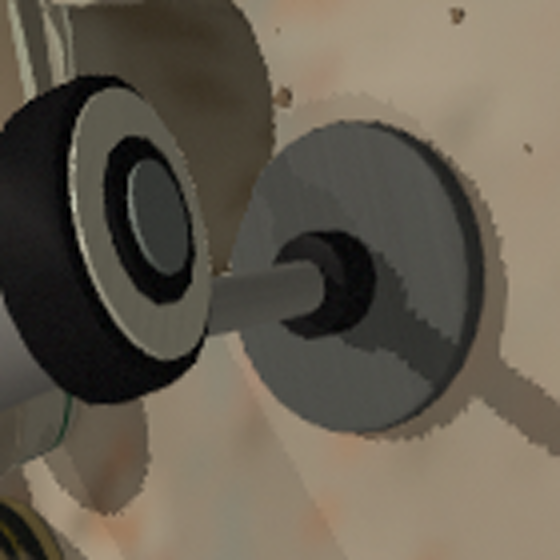

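The lens ring ellipse is clear: in the 4x crop its outer edge spans x 70–210, y 87–360, with the inner black ring around (150,220).

```bash
python3 - <<'E'
from h import *
import pickle
o,w=pickle.load(open('d.pkl','rb'));_,d=pickle.load(open('a.pkl','rb'));s=d['side'];t=d['top']
g=cv2.cvtColor(w['color'],cv2.COLOR_RGB2GRAY)[60:200,0:140]
G=cv2.resize(g,None,fx=8,fy=8,interpolation=cv2.INTER_CUBIC)
def circ(uv):
  e,D=wrays(o,w,uv)
  A=np.c_[D[:,0]**2,D[:,1]**2,D[:,2]**2,2*D[:,0]*D[:,1],2*D[:,0]*D[:,2],2*D[:,1]*D[:,2]]
  a=np.linalg.svd(A)[2][-1];C=np.array([[a[0],a[3],a[4]],[a[3],a[1],a[5]],[a[4],a[5],a[2]]])
  if np.linalg.det(C)>0:C=-C
  l,V=np.linalg.eigh(C);l,V=l[::-1],V[:,::-1]   # l0>=l1>0>l2
  res=[]
  for sg in(1,-1):
    n=V@[sg*np.sqrt((l[0]-l[1])/(l[0]-l[2])),0,np.sqrt((l[1]-l[2])/(l[0]-l[2]))]
    if n[1]>0:n=-n
    c=np.linalg.solve(C,n); c/=np.linalg.norm(c); c*=np.sign(c@D.mean(0))
    res.append((n.round(3),'down %.1f az %.1f'%(np.degrees(np.arcsin(-n[2])),np.degrees(np.arctan2(n[1],n[0]))),
      tri((e,c),ray(s,276.8,151.3)),tri((e,c),ray(t,209,219))[0]))
  return res
def px(p): return (p+.5)/8-.5+[0,60]
for th in(80,100,120):
  m=(G<th).astype(np.uint8);m[:,:]&=1
  cs=[c for c in cv2.findContours(m,cv2.RETR_CCOMP,cv2.CHAIN_APPROX_NONE)[0] if cv2.pointPolygonTest(c,(300,440),False)>0 and cv2.contourArea(c)<60000 and cv2.contourArea(c)>10000]
  for c in cs:
    print(th,cv2.contourArea(c),cv2.fitEllipse(c))
    for r in circ(px(c[:,0].astype(float))): print('  ',r)
hand=np.array([(70,180),(78,130),(110,87),(140,105),(172,155),(195,210),(209,285),(205,330),(172,360),(140,345),(105,300),(82,245)],float)
print('outer');[print('  ',r) for r in circ((hand+.5)/4-.5+[0,60])]
E
```

```text
80 47626.0 ((297.5963134765625, 439.9244689941406), (171.01358032226562, 355.1673583984375), 165.8077392578125)
   (array([ 0.231, -0.225, -0.946]), 'down 71.2 az -44.3', (array([0.55356697, 0.24161198, 0.22215868]), np.float64(0.00023921682354878125)), array([0.55109627, 0.23806395, 0.22408056]))
   (array([ 0.281, -0.927, -0.248]), 'down 14.4 az -73.1', (array([0.55393585, 0.23791998, 0.22468813]), np.float64(0.000440881724330133)), array([0.55132582, 0.23825861, 0.22277614]))
outer
   (array([ 0.265, -0.281, -0.922]), 'down 67.3 az -46.6', (array([0.55214352, 0.25266886, 0.2145868 ]), np.float64(0.0010008064159878374)), array([0.55014749, 0.23740818, 0.22791331]))
   (array([ 0.312, -0.894, -0.321]), 'down 18.7 az -70.7', (array([0.55307321, 0.24379772, 0.22065087]), np.float64(0.0004295136600322865)), array([0.55067721, 0.23784492, 0.22503047]))
```

Lens ≈ (0.5535, 0.238, 0.224), looking along az ≈ -72.5°, ≈16° down. To stay inside the last joint's range, I'll take the tile with the tool turned half round (tool x toward az 186°).

Emit:
move_arm --moves '[[[0, -0.015, 0, 10, 70], [0, -0.03, 0, 20, 70], [0, -0.045, 0, 30, 70], [0, -0.06, 0, 40, 70], [0, -0.075, 0, 50, 70]]]'

```text
clock: 4.05
eef_pos: [0.4845, -0.0092, 0.2512]
tool_rot: [0.881, 0.473, -0.012, -0.021]
ft_force: [-0.8, 0.3, 0.1]
grip_width: 0.0597
grasp_force: 0.0
```

Emit:
move_arm --moves '[[[0, -0.015, 0, 10, 70], [0, -0.03, 0, 20, 70], [0, -0.045, 0, 30, 70], [0, -0.06, 0, 40, 70], [0, -0.075, 0, 50, 70]]]'

```text
clock: 4.68
eef_pos: [0.4845, -0.0842, 0.2512]
tool_rot: [0.598, 0.801, -0.02, -0.014]
ft_force: [-0.5, -0.8, 0.7]
grip_width: 0.0597
grasp_force: 0.0
```

Emit:
move_arm --moves '[[[0, -0.015, 0, 10, 70], [0, -0.03, 0, 20, 70], [0, -0.045, 0, 30, 70], [0, -0.06, 0, 40, 70], [0, -0.075, 0, 50, 70]]]'

```text
clock: 5.3
eef_pos: [0.4846, -0.1591, 0.2512]
tool_rot: [0.204, 0.979, -0.023, -0.005]
ft_force: [-0.1, -0.8, -0.5]
grip_width: 0.0598
grasp_force: 0.0
```

Emit:
move_arm --moves '[[[0, -0.015, -0.03, 10, 65], [0, -0.03, -0.06, 20, 65], [0, -0.045, -0.08, 30, 65], [0, -0.045, -0.1, 34, 65], [0, -0.045, -0.1, 34, 65]]]'

```text
clock: 5.92
eef_pos: [0.4831, -0.2034, 0.1497]
tool_rot: [-0.088, 0.996, -0.023, 0.001]
ft_force: [-0.1, -0.8, 1.3]
grip_width: 0.0555
grasp_force: 0.0
```

```bash
python3 - <<'E'
from h import *
import pickle
o=monitor.get_obs();w=vision.camera('wrist');pickle.dump((o,w),open('e.pkl','wb'))
x=R.from_quat(o['tool_rot']).as_matrix()[:,0]
print(o['clock'],o['eef_pos'],o['joint_pos'],'az',np.degrees(np.arctan2(x[1],x[0])))
m=mask(w['color'],105,130,80,30)
n,l,st,ce=cv2.connectedComponentsWithStats(m)
for i in range(1,n):
  if st[i,4]>60:print(st[i],ce[i])
cv2.imwrite('pics/w4.png',w['color'][:,:,::-1])
E
```

```text
5.925 [ 0.48310178 -0.20338565  0.14966304] [-0.37523668  0.32092248 -0.10545786  1.12278716 -0.04014575 -0.55157287] az -169.92496029571706
[263 208  45  16 469] [284.89552239 215.68230277]
```

View pics/w4.png

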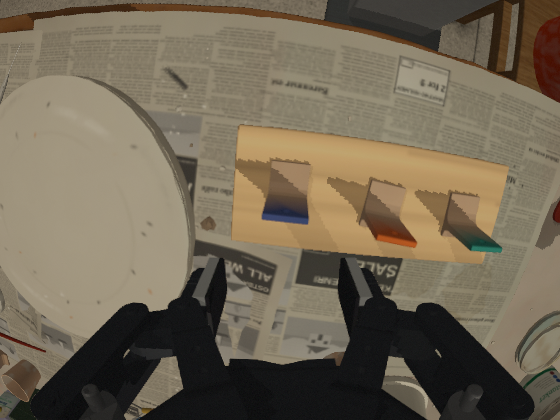

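The blue tile is seen from the front: its blue top band is at (263–308, 208–224) and the foot reaches toward (290,160). The fingers are at (210,290) and (355,290).

```bash
python3 - <<'E'
from h import *
import pickle
o,w=pickle.load(open('e.pkl','rb'))
m=mask(w['color'],105,130,80,30)
c=max(cv2.findContours(m,0,1)[0],key=cv2.contourArea)
b=cv2.boxPoints(cv2.minAreaRect(c));print(b)
e,D=wrays(o,w,b)
for z in(.06,.073): print(z,(e+D*((z-e[2])/D[:,2])[:,None]).round(4).tolist())
hsv=cv2.cvtColor(w['color'],cv2.COLOR_RGB2HSV);print(hsv[195:230:2,286].tolist())
E
```

```text
[[262.2805  218.47559]
 [263.7073  205.63412]
 [308.37802 210.59753]
 [306.9512  223.439  ]]
0.06 [[0.4934, -0.2214, 0.06], [0.483, -0.2219, 0.06], [0.4805, -0.1882, 0.06], [0.4908, -0.1872, 0.06]]
0.073 [[0.4885, -0.2208, 0.073], [0.4787, -0.2213, 0.073], [0.4763, -0.1895, 0.073], [0.4861, -0.1885, 0.073]]
[[15, 104, 101], [15, 101, 88], [13, 91, 84], [12, 81, 79], [8, 62, 74], [178, 46, 66], [135, 45, 57], [115, 104, 64], [114, 113, 68], [113, 117, 59], [114, 120, 66], [113, 113, 106], [112, 114, 105], [116, 86, 101], [17, 119, 174], [18, 115, 179], [18, 115, 184], [17, 116, 182]]
```

Emit:
move_arm --moves '[[[0, -0.001, -0.03, -5, 65], [0, -0.001, -0.06, -5, 65], [0, -0.001, -0.085, -5, 65], [0, -0.001, -0.1, -5, 65], [0, -0.001, -0.1, -5, 65]]]'

```text
clock: 6.6
eef_pos: [0.4843, -0.2047, 0.0511]
tool_rot: [-0.045, 0.999, -0.024, 0.001]
ft_force: [0.5, 0.1, -0.6]
grip_width: 0.0553
grasp_force: 0.0
```

Emit:
move_arm --moves '[[[0, 0, 0, 0, 20], [0, 0, 0, 0, 20], [0, 0, 0, 0, 10], [0, 0, 0, 0, 10], [0, 0, 0, 0, 10]]]'

```text
clock: 7.22
eef_pos: [0.4859, -0.2055, 0.053]
tool_rot: [-0.045, 0.999, -0.024, 0.003]
ft_force: [0.6, 0.5, 5.0]
grip_width: 0.032
grasp_force: 59.9
```

Emit:
move_arm --moves '[[[0, 0, 0.02, 0, 10], [0, 0, 0.04, 0, 10], [0, 0, 0.06, 0, 10], [0, 0, 0.06, 0, 10], [0, 0, 0.06, 0, 10]]]'

```text
clock: 7.85
eef_pos: [0.484, -0.2049, 0.1107]
tool_rot: [-0.045, 0.999, -0.024, 0.001]
ft_force: [0.5, 0.1, -0.4]
grip_width: 0.032
grasp_force: 59.6
```

```bash
python3 - <<'E'
from h import *
import pickle
o=monitor.get_obs();d={n:vision.camera(n) for n in['side','top','wrist']};pickle.dump((o,d),open('f.pkl','wb'))
x=R.from_quat(o['tool_rot']).as_matrix();print(o['clock'],o['eef_pos'],'az',np.degrees(np.arctan2(x[1,0],x[0,0])),x[:,2],o['grasp_force'],o['joint_pos'])
s=cv2.resize(d['side']['color'][270:390,190:290,::-1],None,fx=4,fy=4,interpolation=2)
w=d['wrist']['color'][130:370,200:380,::-1];w=cv2.resize(w,(360,480),interpolation=2)
cv2.imwrite('pics/h1.png',np.hstack([s,w]))
E
```

```text
7.85 [ 0.48399317 -0.20486244  0.11066485] az -174.89164222133212 [ 0.00439226 -0.04708    -0.99888147] 59.634680506715085 [-0.37605045  0.35844812 -0.16128578  1.02966629 -0.04218962 -0.46565522]
```

View pics/h1.png

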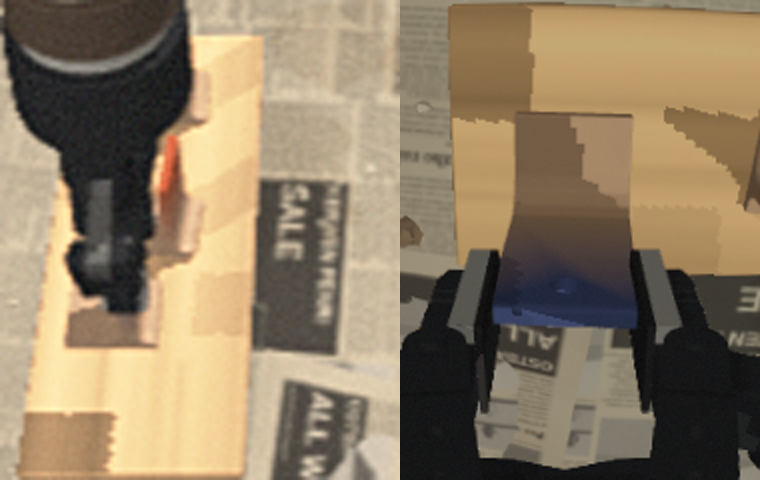

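The tile is held by its side edges: blue top band at the fingers, foot pointing to the robot, neighbours untouched. The moves allow no tool tilt, so I'll get the lean by bringing the tile down robot-side of the board and pushing the back of its foot against the board's near edge, so that it pivots between the pads.

Emit:
move_arm --moves '[[[-0.04, 0, 0, 0, 10], [-0.08, 0, 0, 0, 10], [-0.08, 0, -0.03, 0, 10], [-0.08, 0, -0.05, 0, 10], [-0.08, 0, -0.05, 0, 10]]]'

```text
clock: 8.62
eef_pos: [0.4026, -0.2042, 0.0596]
tool_rot: [-0.045, 0.999, -0.023, -0.001]
ft_force: [0.3, 0.2, -0.1]
grip_width: 0.0319
grasp_force: 59.6
```

```bash
python3 - <<'E'
from h import *
import pickle
o=monitor.get_obs();t=vision.camera('top');w=vision.camera('wrist');pickle.dump((o,t,w),open('g.pkl','wb'));print(o['eef_pos'],o['ft_force'])
# near board edge in the wrist + top pictures
h=cv2.cvtColor(t['color'],cv2.COLOR_RGB2HSV);m=cv2.inRange(h,(8,70,120),(28,200,255))
for u in (330,345,360,380,425-8):
  c=np.flatnonzero(m[225:310,u]);print(u,225+c.min(),225+c.max(),onz(t,u,225+c.max()+.5,.012))
cv2.imwrite('pics/g1.png',np.hstack([cv2.resize(w['color'][100:370,180:400,::-1],(400,490)),cv2.resize(t['color'][220:320,340:420,::-1],(392,490))]))
E
```

```text
[ 0.40257784 -0.20418189  0.05957762] [ 0.25097786  0.2338892  -0.09039885]
330 248 293 [ 0.4106664 -0.0272627  0.012    ]
345 247 292 [ 0.41322714 -0.06339252  0.012     ]
360 247 291 [ 0.41579119 -0.09956914  0.012     ]
380 245 290 [ 0.41842557 -0.14783927  0.012     ]
417 242 280 [ 0.44273547 -0.23863118  0.012     ]
```

View pics/g1.png

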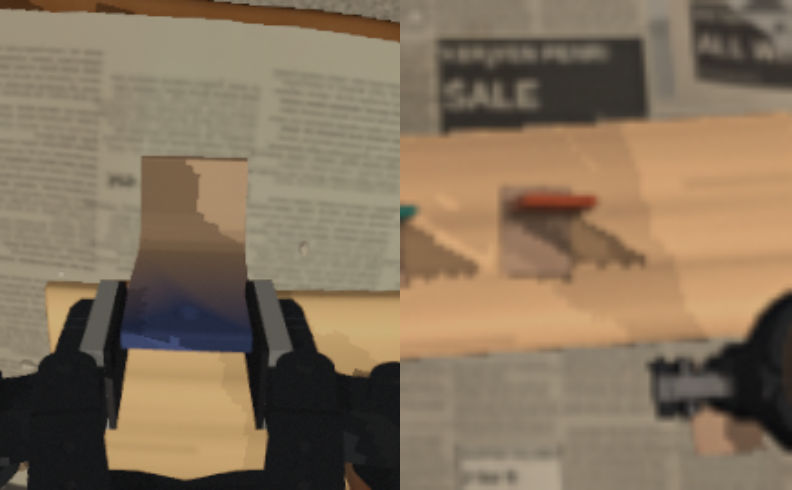

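The tile hangs just in front of the board's near edge, foot toward the robot, and the fingers are clear. Now descend and push.

Emit:
move_arm --moves '[[[0, 0, -0.013, 0, 10], [0, 0, -0.013, 0, 10], [0.005, 0, -0.013, 0, 10], [0.008, 0, -0.013, 0, 10], [0.011, 0, -0.013, 0, 10]]]'

```text
clock: 9.35
eef_pos: [0.4148, -0.2051, 0.0484]
tool_rot: [-0.045, 0.999, -0.024, 0.001]
ft_force: [-4.2, -0.2, 1.5]
grip_width: 0.032
grasp_force: 59.9
```

Emit:
move_arm --moves '[[[0.002, 0, 0, 0, 10], [0.004, 0, 0, 0, 10], [0.004, 0, 0, 0, 10]]]'

```text
clock: 9.72
eef_pos: [0.4164, -0.2048, 0.0477]
tool_rot: [-0.044, 0.999, -0.024, -0.002]
ft_force: [-8.1, -1.0, 3.6]
grip_width: 0.032
grasp_force: 60.0
```

Emit:
move_arm --moves '[[[0.003, 0, 0, 0, 10], [0.006, 0, 0, 0, 10], [0.008, 0, 0, 0, 10], [0.01, 0, 0, 0, 10], [0.01, 0, 0, 0, 10]]]'

```text
clock: 10.35
eef_pos: [0.4249, -0.2037, 0.0472]
tool_rot: [-0.045, 0.999, -0.022, -0.003]
ft_force: [-8.4, 1.6, 4.9]
grip_width: 0.0319
grasp_force: 60.7
```

```bash
python3 - <<'E'
from h import *
import pickle
o=monitor.get_obs();w=vision.camera('wrist');pickle.dump((o,w),open('i.pkl','wb'));print(o['eef_pos'],o['ft_force'],o['ft_torque'])
cv2.imwrite('pics/i1.png',cv2.resize(w['color'][100:370,180:400,::-1],(440,540)))
E
```

```text
[ 0.42493757 -0.20372748  0.04716648] [-8.37364341  1.57126414  4.85133146] [ 0.35719599  2.22915855 -0.10082569]
```

View pics/i1.png

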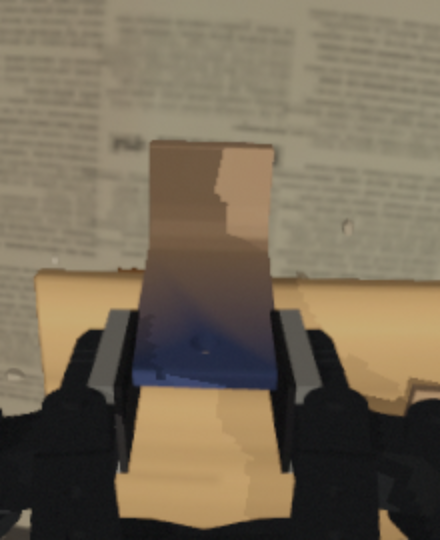

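The foot end has swung up in the picture (front edge now at row 171.5, was 187) while the top edge stayed at about row 293, so the tile is leaning back. I've now viewed 11 pictures, one over the limit, so the rest goes by numbers.

```bash
python3 - <<'E'
from h import *
import pickle
o,w=pickle.load(open('i.pkl','rb'));H=w['hand_eye'];K=w['camera_matrix']
def row(p): # tool-frame point
  q=H[:3,:3].T@(p-H[:3,3]);v=np.array([q[0],-q[1]]);th=np.arctan2(np.hypot(*v),-q[2]);return K[1,2]+K[0,0]*th*v[1]/np.hypot(*v)
# tool x = tile front; tool z = down. plate centre z in tool: TCP z .053, centre .047 -> +.006 ; plate x = +.001
for hz in(-.008,-.014):
  G=np.array([.001,0,hz])
  for th in(0,8,12,16,20,24):
    r=R.from_euler('y',th,degrees=True)  # check sign by row moving up
    f=lambda x,z:row(G+R.from_euler('y',th,degrees=True).apply(np.array([.001+x,0,.006+z])-G))
    print(hz,th,'foot front top %.1f bottom %.1f | plate top back %.1f front %.1f'%(f(.0305,.021),f(.0305,.035),f(-.0045,-.026),f(.0045,-.026)))
E
```

```text
-0.008 0 foot front top 191.3 bottom 185.0 | plate top back 295.2 front 278.1
-0.008 8 foot front top 185.2 bottom 175.8 | plate top back 297.3 front 282.0
-0.008 12 foot front top 182.5 bottom 171.5 | plate top back 298.2 front 283.9
-0.008 16 foot front top 180.2 bottom 167.6 | plate top back 298.9 front 285.8
-0.008 20 foot front top 178.2 bottom 163.9 | plate top back 299.4 front 287.5
-0.008 24 foot front top 176.6 bottom 160.5 | plate top back 299.9 front 289.2
-0.014 0 foot front top 191.3 bottom 185.0 | plate top back 295.2 front 278.1
-0.014 8 foot front top 183.7 bottom 174.4 | plate top back 295.9 front 280.5
-0.014 12 foot front top 180.2 bottom 169.4 | plate top back 296.1 front 281.7
-0.014 16 foot front top 177.1 bottom 164.7 | plate top back 296.2 front 282.9
-0.014 20 foot front top 174.3 bottom 160.2 | plate top back 296.2 front 284.0
-0.014 24 foot front top 171.9 bottom 156.1 | plate top back 296.1 front 285.2
```

Emit:
move_arm --moves '[[[0.002, 0, 0, 0, 10], [0.002, 0, 0, 0, 10], [-0.01, 0, 0, 0, 10], [-0.02, 0, 0.03, 0, 10], [-0.02, 0, 0.08, 0, 10]]]'

```text
clock: 11.02
eef_pos: [0.4079, -0.2043, 0.1278]
tool_rot: [-0.044, 0.999, -0.023, 0.0]
ft_force: [1.3, -0.5, -0.5]
grip_width: 0.0319
grasp_force: 60.3
```

Emit:
move_arm --moves '[[[0, 0, 0.05, 0, 10], [0, 0, 0.08, 0, 10], [0, 0, 0.08, 0, 10]]]'

```text
clock: 11.4
eef_pos: [0.412, -0.206, 0.2115]
tool_rot: [-0.045, 0.999, -0.026, 0.006]
ft_force: [0.5, -0.2, -0.2]
grip_width: 0.0319
grasp_force: 60.3
```

```bash
python3 - <<'E'
from h import *
import pickle
o=monitor.get_obs();w=vision.camera('wrist');t=vision.camera('top');pickle.dump((o,w,t),open('j.pkl','wb'));x=R.from_quat(o['tool_rot']).as_matrix()
print(o['clock'],o['eef_pos'],'az',np.degrees(np.arctan2(x[1,0],x[0,0])),o['joint_pos'],o['grasp_force'])
for f,k in(('f.pkl',lambda z:z[1]['wrist']),('i.pkl',lambda z:z[1]),('j.pkl',lambda z:z[1])):
  c=k(pickle.load(open(f,'rb')))['color'].astype(int);g=c.sum(2)[:,262:305].mean(1)/3
  d=np.diff(g);print(f,[(150+i,int(d[150+i])) for i in np.argsort(-abs(d[150:310]))[:10]])
E
```

```text
11.4 [ 0.41195333 -0.20603669  0.21154058] az -174.8816154132175 [-0.43728758  0.14649324 -0.16608267  1.22475771 -0.04018813 -0.527068  ] 60.30193215240469
f.pkl [(np.int64(185), -40), (np.int64(187), 18), (np.int64(293), 15), (np.int64(186), -11), (np.int64(292), 10), (np.int64(188), 6), (np.int64(309), 6), (np.int64(294), 6), (np.int64(297), 6), (np.int64(184), -6)]
i.pkl [(np.int64(293), 34), (np.int64(170), -30), (np.int64(294), 22), (np.int64(169), -15), (np.int64(292), 12), (np.int64(173), 9), (np.int64(172), 9), (np.int64(168), -6), (np.int64(217), -5), (np.int64(218), -4)]
j.pkl [(np.int64(171), -37), (np.int64(292), 17), (np.int64(153), 12), (np.int64(173), 11), (np.int64(154), 11), (np.int64(174), 9), (np.int64(170), -9), (np.int64(150), -9), (np.int64(293), 7), (np.int64(305), 6)]
```

The lean is about 12° and the goal is about 16°, so I'll push once more, about 4 mm further.

Emit:
move_arm --moves '[[[0, 0, -0.06, 0, 10], [0, 0, -0.12, 0, 10], [0, 0, -0.15, 0, 10], [0, 0, -0.16, 0, 10], [0.005, 0, -0.16, 0, 10]]]'

```text
clock: 12.12
eef_pos: [0.4138, -0.2047, 0.0476]
tool_rot: [-0.045, 0.999, -0.023, 0.001]
ft_force: [0.5, 0.1, 0.0]
grip_width: 0.0315
grasp_force: 60.3
```

Emit:
move_arm --moves '[[[0.008, 0, 0, 0, 10], [0.014, 0, 0, 0, 10], [0.018, 0, 0, 0, 10], [0.021, 0, 0, 0, 10], [0.021, 0, 0, 0, 10]]]'

```text
clock: 12.75
eef_pos: [0.4324, -0.2047, 0.0484]
tool_rot: [-0.044, 0.999, -0.024, -0.002]
ft_force: [-8.8, -0.6, 3.5]
grip_width: 0.0319
grasp_force: 61.1
```

Emit:
move_arm --moves '[[[0, 0, 0, 0, 10], [-0.012, 0, 0, 0, 10], [-0.026, 0, 0.03, 0, 10], [-0.026, 0, 0.09, 0, 10], [-0.026, 0, 0.15, 0, 10]]]'

```text
clock: 13.38
eef_pos: [0.41, -0.2052, 0.201]
tool_rot: [-0.045, 0.999, -0.024, 0.003]
ft_force: [0.9, -0.4, 0.3]
grip_width: 0.0319
grasp_force: 60.7
```

```bash
python3 - <<'E'
from h import *
import pickle
o=monitor.get_obs();w=vision.camera('wrist');pickle.dump((o,w),open('k.pkl','wb'));print(o['clock'],o['eef_pos'])
c=w['color'].astype(int);g=c.sum(2)[:,262:305].mean(1)/3
d=np.diff(g);print([(150+int(i),int(d[150+i])) for i in np.argsort(-abs(d[150:310]))[:12]])
E
```

```text
13.375 [ 0.40996761 -0.20518144  0.20095279]
[(163, -49), (292, 20), (293, 15), (158, 13), (274, -12), (157, 11), (166, 11), (153, -10), (154, -10), (159, 6), (273, 6), (155, -5)]
```

Emit:
move_arm --moves '[[[0.02, 0.03, 0.01, -8, 10], [0.04, 0.065, 0.02, -16, 10], [0.06, 0.1, 0.02, -24, 10], [0.08, 0.13, 0.02, -32, 10], [0.1, 0.16, 0.02, -40, 10]]]'

```text
clock: 14.05
eef_pos: [0.5111, -0.0438, 0.2194]
tool_rot: [0.302, 0.953, -0.022, -0.005]
ft_force: [0.1, 0.1, -0.7]
grip_width: 0.0318
grasp_force: 60.7
```

Emit:
move_arm --moves '[[[0.02, 0.03, 0, -8, 10], [0.04, 0.06, 0, -16, 10], [0.06, 0.09, 0, -24, 10], [0.075, 0.11, -0.01, -32, 10], [0.085, 0.125, -0.02, -37.5, 10]]]'

```text
clock: 14.68
eef_pos: [0.5962, 0.0814, 0.1989]
tool_rot: [0.591, 0.806, -0.018, -0.012]
ft_force: [0.3, 0.5, -0.6]
grip_width: 0.032
grasp_force: 60.7
```

Emit:
move_arm --moves '[[[0, 0, 0, 0, 10], [0, 0, 0, 0, 10]]]'

```text
clock: 14.92
eef_pos: [0.5946, 0.0796, 0.199]
tool_rot: [0.59, 0.807, -0.019, -0.013]
ft_force: [-0.7, -0.2, 0.4]
grip_width: 0.0316
grasp_force: 60.7
```

```bash
python3 - <<'E'
from h import *
import pickle
o=monitor.get_obs();d={n:vision.camera(n) for n in['side','top','wrist']};pickle.dump((o,d),open('l.pkl','wb'));x=R.from_quat(o['tool_rot']).as_matrix()
print(o['clock'],o['eef_pos'],'az',np.degrees(np.arctan2(x[1,0],x[0,0])),x[:,2],o['joint_pos'])
tcp=np.array([.599,.0944,.188]);print('to go',tcp-o['eef_pos'])
w=d['wrist'];g=w['color'].astype(int).sum(2)[:,262:305].mean(1)/3;D=np.diff(g)
print([(150+int(i),int(D[150+i])) for i in np.argsort(-abs(D[150:310]))[:8]])
for n in('side','top'):
  m=mask(d[n]['color'],105,130,80,30);k,l,st,ce=cv2.connectedComponentsWithStats(m)
  for i in range(1,k):
    if st[i,4]>15:print(n,st[i],ce[i])
E
```

```text
14.925 [0.59457148 0.07963368 0.19904058] az 107.68593340475479 [-0.0439532  -0.01542183 -0.99891455] [ 0.13781572  0.49310424  0.28840819  1.41177321 -0.00923745  1.40017651]
to go [ 0.00442852  0.01476632 -0.01104058]
[(292, 37), (163, -27), (166, 21), (293, 17), (291, 11), (274, -9), (272, 7), (218, -6)]
side [286 195  13   6  49] [291.34693878 197.32653061]
top [468  77   8  13  21] [471.52380952  83.76190476]
top [457  92   9   7  34] [461.52941176  95.67647059]
top [453 102   7   9  17] [456.88235294 105.64705882]
```

Emit:
move_arm --moves '[[[0.002, 0.007, -0.005, 0, 10], [0.0045, 0.015, -0.011, 0, 10], [0.0045, 0.015, -0.011, 0, 10], [0.0045, 0.015, -0.011, 0, 10]]]'

```text
clock: 15.58
eef_pos: [0.5989, 0.0951, 0.187]
tool_rot: [0.59, 0.807, -0.02, -0.014]
ft_force: [0.5, -0.5, 0.0]
grip_width: 0.0319
grasp_force: 60.7
```

```bash
python3 - <<'E'
from h import *
import pickle
o0,d=pickle.load(open('a.pkl','rb'))
o=monitor.get_obs();s=vision.camera('side');w=vision.camera('wrist');x=R.from_quat(o['tool_rot']).as_matrix()
print(o['clock'],o['eef_pos'],np.abs(o['joint_vel']).max())
L=np.array([.5535,.238,.224]);a=np.radians(-72.5);e=np.radians(16)
look=np.array([np.cos(a)*np.cos(e),np.sin(a)*np.cos(e),-np.sin(e)]);left=np.array([-np.sin(a),np.cos(a),0]);up=np.cross(look,left);up*=np.sign(up[2])
p=o['eef_pos']+x@[.0064,0,.005];v=p-L;print('dist,lat,up',v@look,v@left,v@up)
m=mask(s['color'],105,130,80,30);m[:150]=0;k,l,st,ce=cv2.connectedComponentsWithStats(m);i=1+np.argmax(st[1:,4]);print(st[i],ce[i])
q=p+.018*up;b=R.from_quat(s['attitude']).inv().apply(q-s['eye']);K=s['camera_matrix'];print('predicted upper plate px',K[0,2]-K[0,0]*b[0]/b[2],K[1,2]+K[0,0]*b[1]/b[2])
# bystanders moved? difference of first and present side pictures in their areas
for n,(x0,y0,x1,y1) in dict(cup=(312,298,350,342),lens=(255,125,290,165)).items():
  print(n,np.abs(s['color'][y0:y1,x0:x1].astype(int)-d['side']['color'][y0:y1,x0:x1]).mean())
g=w['color'].astype(int).sum(2)[:,262:305].mean(1)/3;D=np.diff(g);print([(150+int(i),int(D[150+i])) for i in np.argsort(-abs(D[150:310]))[:5]])
E
```

```text
15.575 [0.59885871 0.0951342  0.18701658] 0.005388426291151089
dist,lat,up 0.14951273250070893 4.133069438587037e-05 -0.0008043268763133269
[288 194  13   7  46] [293.89130435 196.93478261]
predicted upper plate px 292.3478419713399 198.25465030651853
cup 5.821969696969697
lens 26.319523809523808
[(292, 36), (163, -23), (166, 21), (293, 17), (291, 11)]
```

```bash
python3 -c "
from workcell import job
print(job.job_done())"
```

```text
the job is handed in; nothing more can be done
None
```

I handed the job in with the blue tile held still, facing the lens at about 150 mm and centred to within 1 mm by my measurements; it leans back about 18–20° against the camera's roughly 16°. The verdict was not shown. I viewed 11 pictures, one over the limit of 10.

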